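# Close a print press: four nuts home in cross order

### The job

Close the print press: tighten its four nuts clockwise by their black bars, one at a time and in cross order (after the first nut the one diagonally opposite, then the other two), each by a little under half a turn, until you feel it come up solid, so that the plate seats evenly and flat. Run each nut fully home before you go on to the next, stop as soon as it is solid and never force it (no more than 0.36 N m), do not lean on the plate, and leave the tape and the tub where they are.

Things in the scene. Friction and masses are not known exactly. Their poses are not given: they have to be found in the camera images.
- press: plywood bed of a small print press, fixed to the bench, 190 x 190 mm, 20 mm high, a pack of prints in its middle. Origin: centre of its underside, on the bench top; x, y along its edges, x roughly away from the robot. Four fixed upright studs at x = +-65, y = +-65 mm here (near = -x, left = +y), each in a steel sleeve with its top 41.5 mm over the bench.
- plate: loose aluminium pressing plate, 180 x 180 x 12 mm, a hole over each stud. Origin: centre of its underside. The springy pack pushes it up against the nuts (7 N, a little over its weight). Fully down it lies flat just on the four sleeves, origin 42 mm over the bench; at the start it is 1 to 2 mm higher.
- foot_nl: steel foot, 30 mm across, under the nut of the near left stud (diagonal to far right). Origin: its underside, on the stud axis; z up. The nut turns clockwise from above to tighten, drag 0.06 N m, sinks 0.64 mm per rad, stays where left; it starts 2.2 to 2.9 rad short of home, each differently. Home is a solid stop (54 mm over the bench).
- foot_nr: steel foot, 30 mm across, under the nut of the near right stud (diagonal to far left). Origin: its underside, on the stud axis; z up. The nut turns clockwise from above to tighten, drag 0.06 N m, sinks 0.64 mm per rad, stays where left; it starts 2.2 to 2.9 rad short of home, each differently. Home is a solid stop (54 mm over the bench).
- foot_fl: steel foot, 30 mm across, under the nut of the far left stud (diagonal to near right). Origin: its underside, on the stud axis; z up. The nut turns clockwise from above to tighten, drag 0.06 N m, sinks 0.64 mm per rad, stays where left; it starts 2.2 to 2.9 rad short of home, each differently. Home is a solid stop (54 mm over the bench).
- foot_fr: steel foot, 30 mm across, under the nut of the far right stud (diagonal to near left). Origin: its underside, on the stud axis; z up. The nut turns clockwise from above to tighten, drag 0.06 N m, sinks 0.64 mm per rad, stays where left; it starts 2.2 to 2.9 rad short of home, each differently. Home is a solid stop (54 mm over the bench).
- grip_nl: black finger bar on the near left nut, to turn it by: 46 mm long (x), 10 thick (y), 24 high (z). Origin: its centre, on the stud axis, 29 mm above the underside of the foot; clear for 40 mm all round, the plate 17 mm below its lower edge. It gives like a spring on the nut, 1.4 N m per rad; over 0.36 N m (0.257 rad past solid) is overtightening.
- pin_nl: brass tell-tale pin, 5 mm across, in the middle of the top of the near left bar. Origin: its top end, 16 mm above the bar's centre (4 mm proud of the bar) when there is no torque on the bar; it sinks 4.2 mm per N m, 1.5 mm at the permitted 0.36 N m.
- grip_nr: black finger bar on the near right nut, to turn it by: 46 mm long (x), 10 thick (y), 24 high (z). Origin: its centre, on the stud axis, 29 mm above the underside of the foot; clear for 40 mm all round, the plate 17 mm below its lower edge. It gives like a spring on the nut, 1.4 N m per rad; over 0.36 N m (0.257 rad past solid) is overtightening.
- pin_nr: brass tell-tale pin, 5 mm across, in the middle of the top of the near right bar. Origin: its top end, 16 mm above the bar's centre (4 mm proud of the bar) when there is no torque on the bar; it sinks 4.2 mm per N m, 1.5 mm at the permitted 0.36 N m.
- grip_fl: black finger bar on the far left nut, to turn it by: 46 mm long (x), 10 thick (y), 24 high (z). Origin: its centre, on the stud axis, 29 mm above the underside of the foot; clear for 40 mm all round, the plate 17 mm below its lower edge. It gives like a spring on the nut, 1.4 N m per rad; over 0.36 N m (0.257 rad past solid) is overtightening.
- pin_fl: brass tell-tale pin, 5 mm across, in the middle of the top of the far left bar. Origin: its top end, 16 mm above the bar's centre (4 mm proud of the bar) when there is no torque on the bar; it sinks 4.2 mm per N m, 1.5 mm at the permitted 0.36 N m.
- grip_fr: black finger bar on the far right nut, to turn it by: 46 mm long (x), 10 thick (y), 24 high (z). Origin: its centre, on the stud axis, 29 mm above the underside of the foot; clear for 40 mm all round, the plate 17 mm below its lower edge. It gives like a spring on the nut, 1.4 N m per rad; over 0.36 N m (0.257 rad past solid) is overtightening.
- pin_fr: brass tell-tale pin, 5 mm across, in the middle of the top of the far right bar. Origin: its top end, 16 mm above the bar's centre (4 mm proud of the bar) when there is no torque on the bar; it sinks 4.2 mm per N m, 1.5 mm at the permitted 0.36 N m.
- masking_tape: roll of masking tape lying flat, 118 mm across, 25 mm high, left of the press; origin: centre of its underside. To be left alone.
- pigment_tub: pigment tub with black lid, 56 mm across, 52 mm high, standing right of the press; origin: centre of its underside. To be left alone.

How it is judged:
On the way, in this order (a step that is already met when the one before it is completed fails the run):
1. a first nut is home, the other three are not (((z of foot_nl in the frame of press below 0.05408 m and z of each of foot_nr, foot_fl, foot_fr in the frame of press above 0.0543 m) or (z of each of foot_nl, foot_fl, foot_fr in the frame of press above 0.0543 m and z of foot_nr in the frame of press below 0.05408 m) or (z of each of foot_nl, foot_nr, foot_fr in the frame of press above 0.0543 m and z of foot_fl in the frame of press below 0.05408 m) or (z of each of foot_nl, foot_nr, foot_fl in the frame of press above 0.0543 m and z of foot_fr in the frame of press below 0.05408 m))), for 0.2 s.
2. the diagonally opposite nut is home too, the other two are not (((z of each of foot_nl, foot_fr in the frame of press below 0.05408 m and z of each of foot_nr, foot_fl in the frame of press above 0.0543 m) or (z of each of foot_nl, foot_fr in the frame of press above 0.0543 m and z of each of foot_nr, foot_fl in the frame of press below 0.05408 m))), for 0.2 s.
3. a third nut is home (((z of foot_nl in the frame of press above 0.0543 m and z of each of foot_nr, foot_fl, foot_fr in the frame of press below 0.05408 m) or (z of each of foot_nl, foot_fl, foot_fr in the frame of press below 0.05408 m and z of foot_nr in the frame of press above 0.0543 m) or (z of each of foot_nl, foot_nr, foot_fr in the frame of press below 0.05408 m and z of foot_fl in the frame of press above 0.0543 m) or (z of each of foot_nl, foot_nr, foot_fl in the frame of press below 0.05408 m and z of foot_fr in the frame of press above 0.0543 m))), for 0.2 s.
4. all four nuts are home (z of each of foot_nl, foot_nr, foot_fl, foot_fr in the frame of press below 0.05408 m), for 0.2 s.
At the end, for the whole second after the job is handed in: all four nuts fully home (foot within 0.08 mm, or 0.12 rad of turn, of its solid stop), the plate flat (tilt under 0.01 rad) and down on its sleeves (within 0.8 mm), at rest (all of step 4 and angle between plate's own z axis and vertical below 0.01 rad and z of plate in the frame of press below 0.0428 m and linear speed of plate below 0.02 m/s); the robot touches nothing.
It fails at once if a nut is overtightened: more than 0.36 N m, its tell-tale pin has sunk 1.5 mm (z of pin_nl in the frame of grip_nl below 0.0145 m or z of pin_nr in the frame of grip_nr below 0.0145 m or z of pin_fl in the frame of grip_fl below 0.0145 m or z of pin_fr in the frame of grip_fr below 0.0145 m).
It fails at once if the tape or the tub is pushed away (more than 20 mm) (distance of any of masking_tape, pigment_tub from where it was at the start of the episode above 0.02 m).
It fails at once if the pressing plate is pushed on hard by the fingers (over 20 N) (contact force between the fingers and plate above 20 N).
It also fails if it takes over 72 s, if anything falls off the work surface, if the arm or the gripper's body presses on something with over 40 N, if the wrist force passes 120 N, or if a joint passes its speed limit or range.

### The arm

A 6-joint arm with a two-finger parallel gripper is mounted at the origin on a cart in front of the work surface, level with it; the furniture and walls round the work are solid. World frame = base frame: x ahead of the robot, y to its left, z up, the work surface at z = 0. Lengths are in m, angles in rad, forces in N, time in s.
With the tool pointing down it reaches from about 0.425 to 0.925 m from the base axis. Payload 12.5 kg.
Tool frame: the origin (TCP) lies on the centre line of the jaws, within the pads' length; the fingertips stand 8 mm ahead of it and the grasp point (between the pads) lies 11 mm behind it (bot.tip_reach is the distance from the TCP to the fingertips, in m); z points along the fingers, y is the line along which they close (so a half turn about z gives the same grasp; the last joint's range is limited). The gripper opens to 85 mm and grips with 20 to 120 N. Pads are 22 mm wide; open, the fingers measure 114 mm over their backs; the gripper's body (76 mm by 85 mm) begins 54 mm behind the grasp point. The pads swing forward as they close: fully open they stand 13 mm farther back than shut.
Start: joints at [1.214, 0.491, 1.559, -0, 1.092, -0.106], TCP at [0.155, 0.605, 0.239] pointing down, gripper open.
Joint ranges: [-3.1, 3.1], [-0.84, 2.19], [0.05, 2.79], [-1.13, 4.28], [0.06, 2.93], [-2.69, 2.69]. Speed limits (rad/s): [2.22, 2.22, 2.79, 3.14, 3.14, 3.14].

### API

Orientations are given as a unit quaternion [x, y, z, w].
In Python, from bench import bot gives the robot as it stands.
- The arm moves only by the shell command python3 -m crank 'ROWS' [FORCE]. ROWS is text: rows parted by semicolons, each of 7 numbers parted by spaces: the turn, a rotation vector about the tool's x, y, z in rad, then the shift along the tool's x, y, z in cm, then the closure, from -1 (fully open) to 1 (shut), so that 0 is half open. A call has exactly 8 rows; each row shifts and turns the commanded pose from where the row before left it, along the tool's axes as they then stand; what a row does not reach is not made up. A row lasts 1/8 s, in which the tool goes at most 62.5 mm and 10.7 degrees, less where a joint would pass 70% of its speed; a pose out of reach is approached as far as the arm can. A call is refused whole if a number of a shift passes 6.25 or a number of a turn 0.188, either way. A call with a gripper value outside its range is refused whole. The fingers move at their own pace and stop on an object; FORCE is the grip in N (left out, the last holds). Time passes only in rows, so rows that do not move let the fingers close, or fill a call up. It gives the time, the measured TCP pose, the force, the opening and the grip force at its end, in the units of the state.
- bot.get_obs(): the state, without advancing time (a new reading comes with each control period).
- bot.camera(name): name is "scene" or "top" or "wrist"; returns a dict with "img" (480x640x3 uint8, red, green, blue), "mtx" (3x3 intrinsics, pixels), "position" and "attitude" of the camera in the world. Camera axes: x right, y down, z forward; pixel columns grow to the right and rows downward; lengths in m; the calibration is good to about 2 mm. The wrist camera is an equidistant fisheye: a pixel r from the principal point sees the ray r / f radians off the axis. A picture is of the moment at which its call begins. There is no depth.
- bot.finish_job(): hands the job in; it is judged then, once.
The state is a dict: "t": time; "qpos": joint angles; "qd": joint speeds; "tau": joint torques, N m; "position": TCP position; "tcp_rot": TCP orientation; "force": force on the tool from outside, world axes, zero at the start; "moment": the same for the moment, N m; "opening": opening from 0.0 (shut) to 1.0 (fully open); "gripper_force": force on a finger pad.
Only numpy, scipy, OpenCV 4.12 (cv2) and the standard library are available. Lean on these libraries where they do the work, as an engineer would, in place of code of your own. Each camera call takes 0.05 s, during which the arm holds its last target. There are 200 camera calls.

## Working session

There is one attempt and no reset: what is moved stays moved. The work goes in short steps, Python scripts to look and compute and a shell command to move; the robot and the scene stay as the last step left them, time stands still between calls to the robot, and variables do not carry over. Pictures are saved under pics/ and viewed, at most 10 in all, crops included, and the job is handed in when it is done.

```bash
mkdir -p pics; ls; python3 - <<'E'
from bench import bot
import cv2,numpy as np
o=bot.get_obs();print({k:np.round(v,3) for k,v in o.items()},bot.tip_reach)
for n in("scene","top"):
    c=bot.camera(n);cv2.imwrite(f"pics/{n}0.png",c["img"][:,:,::-1]);np.savez(f"pics/{n}0.npz",**c)
    print(n,c["mtx"],c["position"],c["attitude"])
E
```

```text
pics
{'t': np.float64(0.0), 'qpos': array([ 1.214,  0.492,  1.56 , -0.   ,  1.092, -0.106]), 'qd': array([-0.   , -0.001, -0.001, -0.002, -0.001,  0.001]), 'tau': array([-1.0000e-03, -6.1842e+01, -2.6160e+01, -0.0000e+00,  4.0000e-03,
       -0.0000e+00]), 'position': array([0.155, 0.605, 0.239]), 'tcp_rot': array([ 0.125,  0.992, -0.001, -0.   ]), 'force': array([-0.379, -0.731, -0.299]), 'moment': array([ 0.006, -0.004, -0.02 ]), 'gripper_force': np.float64(0.0), 'opening': np.float64(1.0)} 0.008
scene [[522.43349131   0.         324.35849963]
 [  0.         522.43349131 246.46091475]
 [  0.           0.           1.        ]] [ 0.22670356 -0.74239713  0.6298036 ] [ 0.86121428 -0.18882029  0.10641291 -0.45970986]
top [[537.0128666    0.         322.671383  ]
 [  0.         537.0128666  240.87265668]
 [  0.           0.           1.        ]] [ 0.46853274 -0.05280505  1.07894952] [-0.70042096  0.71222814 -0.01797769  0.04264224]
```

View pics/top0.png

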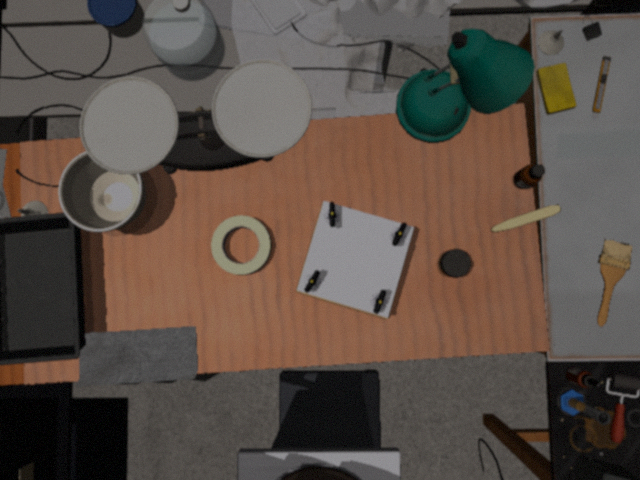

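View pics/scene0.png

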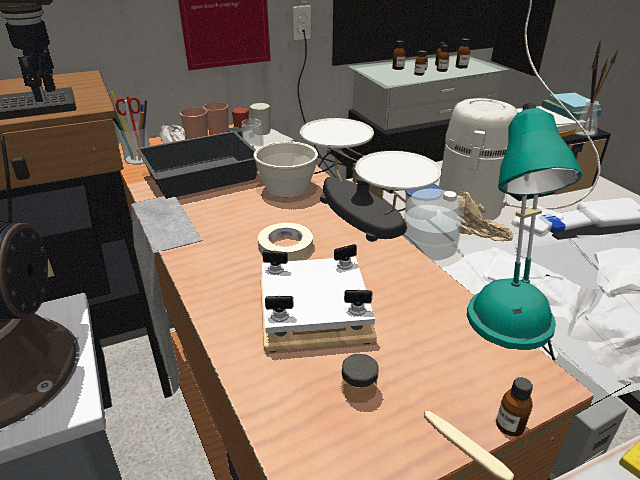

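The top view shows the four bars at about fl (333,214), fr (400,234), nl (313,281) and nr (380,300). In the scene view the bars are at about (273,260), (345,256), (280,305) and (358,300). I'll enlarge both to read them more closely.

```bash
python3 - <<'E'
import cv2
a=cv2.imread("pics/top0.png")[195:320,290:425];b=cv2.imread("pics/scene0.png")[235:335,250:390]
a=cv2.resize(a,None,fx=4.4,fy=4.4,interpolation=cv2.INTER_CUBIC);b=cv2.resize(b,None,fx=5.7,fy=5.7,interpolation=cv2.INTER_CUBIC)
cv2.imwrite("pics/topc.png",a);cv2.imwrite("pics/scenec.png",b)
E
```

```text
(no output)
```

View pics/topc.png

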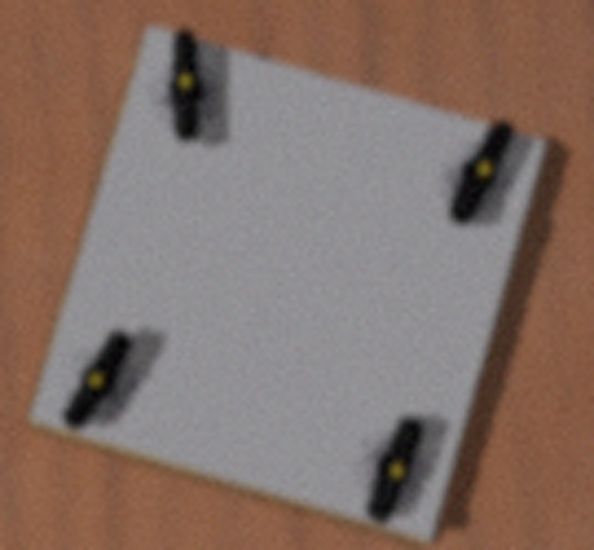

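View pics/scenec.png

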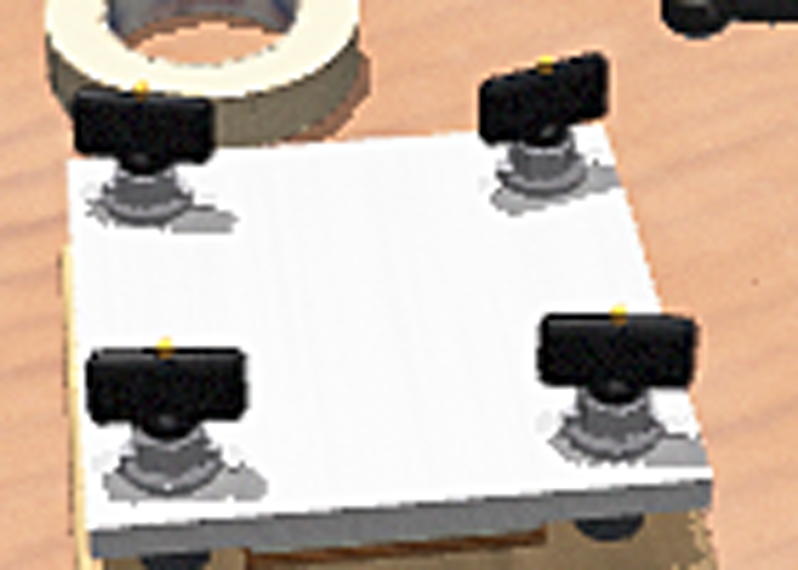

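The crops show the brass pins. In the top crop they are fl (185,81), fr (484,169), nl (95,380) and nr (396,470). In the scene crop they are nl (142,90), fl (546,65), nr (166,348) and fr (619,315). Bar ends were also read from the top crop.

```bash
cat > h.py <<'E'
import numpy as np
from scipy.spatial.transform import Rotation as R
def ray(c,u,v):
    d=np.linalg.solve(c["mtx"],[u,v,1.]);d=R.from_quat(c["attitude"]).apply(d);return c["position"],d/np.linalg.norm(d)
def tri(rs):
    A=0;b=0
    for p,d in rs:
        M=np.eye(3)-np.outer(d,d);A=A+M;b=b+M@p
    x=np.linalg.solve(A,b);return x,max(np.linalg.norm((np.eye(3)-np.outer(d,d))@(x-p)) for p,d in rs)
def atz(c,u,v,z):
    p,d=ray(c,u,v);return p+d*(z-p[2])/d[2]
E
python3 - <<'E'
from h import *
T=dict(np.load("pics/top0.npz"));S=dict(np.load("pics/scene0.npz"))
t=lambda a:(a[0]/4.4+290-.4,a[1]/4.4+195-.4);s=lambda a:(a[0]/5.7+250-.4,a[1]/5.7+235-.4)
tp=dict(fl=(185,81),fr=(484,169),nl=(95,380),nr=(396,470));sp=dict(nl=(142,90),fl=(546,65),nr=(166,348),fr=(619,315))
be=dict(fl=((185,38),(188,135)),fr=((505,130),(460,217)),nl=((122,338),(73,420)),nr=((412,425),(379,515)))
P={}
for k in tp:
    x,e=tri([ray(T,*t(tp[k])),ray(S,*s(sp[k]))]);P[k]=x
    a,b=[atz(T,*t(q),.09) for q in be[k]];d=a-b
    print(k,x.round(4),"res",round(e,4),"bar yaw deg",np.degrees(np.arctan2(d[1],d[0])).round(1),"len",np.linalg.norm(d).round(3))
c=sum(P.values())/4;m=(P['fl']+P['fr']-P['nl']-P['nr']);n=(P['fl']+P['nl']-P['fr']-P['nr'])
print("c",c,"yaw",np.degrees([np.arctan2(m[1],m[0]),np.arctan2(-n[0],n[1])]),np.linalg.norm(m)/2,np.linalg.norm(n)/2)
# nominal square
y=(np.arctan2(m[1],m[0])+np.arctan2(-n[0],n[1]))/2
for k,(a,b) in dict(fl=(1,1),fr=(1,-1),nl=(-1,1),nr=(-1,-1)).items():
    print(k,(c[:2]+.065*np.array([a*np.cos(y)-b*np.sin(y),a*np.sin(y)+b*np.cos(y)])).round(4))
from bench import bot
o=bot.get_obs();r=R.from_quat(o["tcp_rot"]).as_matrix();print(r.round(3),o["position"])
E
```

```text
fl [ 0.6045 -0.0366  0.0983] res 0.0001 bar yaw deg 0.8 len 0.041
fr [ 0.5652 -0.1601  0.0979] res 0.0001 bar yaw deg -28.6 len 0.041
nl [0.4804 0.0027 0.0987] res 0.0003 bar yaw deg -31.8 len 0.04
nr [ 0.4415 -0.1207  0.098 ] res 0.0002 bar yaw deg -21.5 len 0.04
c [ 0.5229042  -0.07865539  0.09821904] yaw [-17.63635969 -17.57289926] 0.12993043213733832 0.12954152164674754
fl [ 0.6045 -0.0364]
fr [ 0.5652 -0.1603]
nl [0.4806 0.003 ]
nr [ 0.4413 -0.121 ]
[[-0.969  0.248 -0.   ]
 [ 0.248  0.969 -0.001]
 [ 0.    -0.001 -1.   ]] [0.15502927 0.60528163 0.2388015 ]
```

```bash
cat >> h.py <<'E'
N=dict(fl=(.6045,-.0365,180.8),fr=(.5652,-.1602,151.4),nl=(.4805,.0028,148.2),nr=(.4414,-.1208,158.5))
def go(k,z,yaw=None):
    from bench import bot
    o=bot.get_obs();r=R.from_quat(o["tcp_rot"]);x,y,w=N[k];w=np.radians(w if yaw is None else yaw)
    X=np.array([np.cos(w),np.sin(w),0]);Z=np.array([0,0,-1.]);G=R.from_matrix(np.c_[X,np.cross(Z,X),Z])
    d=(np.array([x,y,z])-o["position"])*100
    print("t",o["t"].round(2),"turn",(r.inv()*G).as_rotvec().round(3),"shift before turn",r.inv().apply(d).round(2),"shift after",G.inv().apply(d).round(2),"q6",o["qpos"][5].round(2),"F",o["force"].round(1),"M",o["moment"].round(3))
E
python3 -c "
from h import *
go('nl',.16)"
```

```text
Traceback (most recent call last):
  File "h.py", line 18, in go
    print("t",o["t"].round(2),"turn",(r.inv()*G).as_rotvec().round(3),"shift before turn",r.inv().apply(d).round(2),"shift after",G.inv().apply(d).round(2),"q6",o["qpos"][5].round(2),"F",o["force"].round(1),"M",o["moment"].round(3))
              ^^^^^^^^^^^^
AttributeError: 'float' object has no attribute 'round'
```

```bash
sed -i 's/o\["t"\].round(2)/o["t"]/' h.py
python3 -c "
from h import *
go('nl',.16)"
```

```text
t 0.1 turn [-0.001  0.     0.304] shift before turn [-46.48 -50.28   7.92] shift after [-59.41 -34.05   7.88] q6 -0.11 F [ 0.3 -0.4  0.4] M [-0.025  0.023  0.042]
```

```bash
python3 -m crank '0 0 0 -4.1 -4.4 0 -1;0 0 0 -4.1 -4.4 0 -1;0 0 0 -4.1 -4.4 0 -1;0 0 0 -4.1 -4.4 0 -1;0 0 0 -4.1 -4.4 0 -1;0 0 0 -4.1 -4.4 0 -1;0 0 0 -4.1 -4.4 0 -1;0 0 0 -4.1 -4.4 0 -1' 20
python3 -c "
from h import *
go('nl',.14)"
```

```text
t: 1.1
position: [0.3861, 0.1813, 0.2393]
tcp_rot: [0.125, 0.992, 0.0, 0.0]
force: [-0.1, 0.5, 0.2]
opening: 1.0
gripper_force: 0.0
t 1.1 turn [0.    0.    0.304] shift before turn [-13.57 -14.95   9.93] shift after [-17.43 -10.19   9.93] q6 -1.04 F [-0.1  0.5  0.2] M [ 0.025 -0.011  0.014]
```

```bash
python3 -m crank '0 0 0 -3.4 -3.77 1.5 -0.4;0 0 0 -3.4 -3.77 1.5 -0.4;0 0 0 -3.4 -3.77 1.5 -0.4;0 0 0 -3.48 -3.77 1.5 -0.4;0 0 0.152 0 0 2 -0.4;0 0 0.152 0 0 1.9 -0.4;0 0 0 0 0 0 -0.4;0 0 0 0 0 0 -0.4' 20
python3 - <<'E'
from h import *
import cv2
from bench import bot
go('nl',.077)
c=bot.camera("wrist");np.savez("pics/w1.npz",**c);print(c["mtx"][0],c["mtx"][1],c["position"],c["attitude"])
cv2.imwrite("pics/w1.png",c["img"][:,:,::-1])
E
```

```text
t: 2.1
position: [0.4808, 0.0031, 0.1408]
tcp_rot: [0.272, 0.962, 0.0, 0.0]
force: [0.3, 0.2, 0.4]
opening: 0.698
gripper_force: 0.0
t 2.1 turn [0.    0.    0.004] shift before turn [ 0.01 -0.05  6.38] shift after [ 0.01 -0.04  6.38] q6 -1.15 F [0.3 0.2 0.4] M [-0.056  0.036  0.075]
[371.64829954   0.         320.75152795] [  0.         371.64829954 238.06234386] [0.41554575 0.04387247 0.2766141 ] [0.86217548 0.48248897 0.07520852 0.13491295]
```

View pics/w1.png

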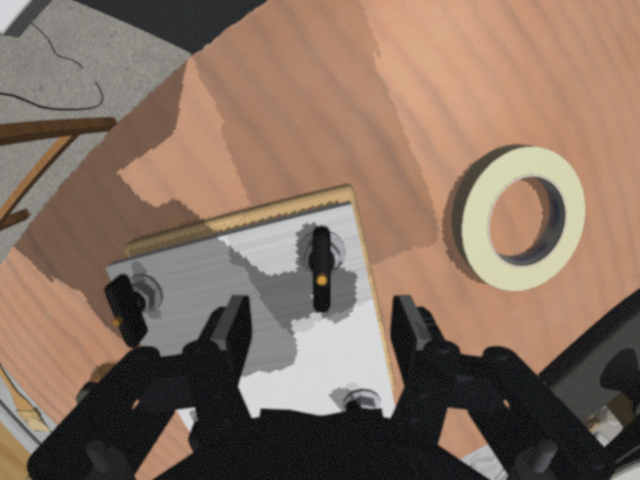

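The wrist view shows the near-left bar upright between the jaws, with its pin at (321,281) and the jaw line centred. I'll check the pin against the earlier position.

```bash
cat >> h.py <<'E'
def wray(c,u,v):
    m=c["mtx"];a=np.array([u-m[0,2],v-m[1,2]]);r=np.hypot(*a);th=r/m[0,0]
    d=np.r_[a/r*np.sin(th),np.cos(th)];return c["position"],R.from_quat(c["attitude"]).apply(d)
E
python3 - <<'E'
from h import *
c=dict(np.load("pics/w1.npz"));T=dict(np.load("pics/top0.npz"));S=dict(np.load("pics/scene0.npz"))
t=ray(T,95/4.4+289.6,380/4.4+194.6);s=ray(S,142/5.7+249.6,90/5.7+234.6);w=wray(c,321,281)
print(tri([t,s,w]),tri([t,w]),tri([s,w]))
E
python3 -m crank '0 0 0 0 0 2 -0.4;0 0 0 0 0 2 -0.4;0 0 0 0 0 1.5 -0.4;0 0 0 0 0 0.7 -0.1;0 0 0 0 0 0 1;0 0 0 0 0 0 1;0 0 0 0 0 0 1;0 0 0 0 0 0 1' 40
python3 -c "
from h import *
go('nl',.077)"
```

```text
(array([0.48138587, 0.00233686, 0.09999227]), np.float64(0.0022740869931363508)) (array([0.48057881, 0.00303137, 0.10700371]), np.float64(0.0008348860883716693)) (array([0.48215997, 0.00216032, 0.09960617]), np.float64(0.00169026138040785))
t: 3.15
position: [0.481, 0.0031, 0.0789]
tcp_rot: [0.274, 0.962, 0.0, 0.001]
force: [0.8, 2.7, 7.2]
opening: 0.11
gripper_force: 43.5
t 3.15 turn [0.001 0.001 0.   ] shift before turn [ 0.03 -0.06  0.19] shift after [ 0.03 -0.06  0.19] q6 -1.15 F [0.8 2.7 7.2] M [ 0.593 -0.044 -0.036]
```

Gripped. Turning now.

```bash
cat >> h.py <<'E'
def feel():
    from bench import bot
    m=[];q=[]
    for i in range(3):
        o=bot.get_obs();m.append(o["moment"][2]);q.append(o["tau"][5])
        if i<2: bot.camera("wrist")
    r=R.from_quat(o["tcp_rot"]).as_matrix()
    print("t",o["t"],"Mz",np.round(m,3),"tau6",np.round(q,3),"yaw",np.unwrap([3.14159,np.arctan2(r[1,0],r[0,0])])[1].round(4),"F",o["force"].round(1),"pos",o["position"].round(4),"q6",o["qpos"][5].round(2))
E
python3 -c "
from h import *
feel()"
python3 -m crank '0 0 0.18 0 0 0.012 1;0 0 0.18 0 0 0.012 1;0 0 0.18 0 0 0.012 1;0 0 0.18 0 0 0.012 1;0 0 0.18 0 0 0.012 1;0 0 0.18 0 0 0.012 1;0 0 0.18 0 0 0.012 1;0 0 0.18 0 0 0.012 1'
python3 -c "
from h import *
feel()"
```

```text
t 3.25 Mz [-0.036 -0.02   0.028] tau6 [0.01  0.013 0.014] yaw 2.5869 F [0.1 3.1 7.1] pos [0.481  0.0032 0.0789] q6 -1.15
t: 4.25
position: [0.4818, 0.0034, 0.0781]
tcp_rot: [0.842, 0.54, 0.001, 0.001]
force: [4.3, 6.2, 5.5]
opening: 0.105
gripper_force: 43.3
t 4.35 Mz [0.023 0.032 0.037] tau6 [-2.303 -1.223  1.927] yaw 1.1418 F [4.3 6.7 5.4] pos [0.4818 0.0034 0.0781] q6 0.3
```

```bash
python3 -m crank '0 0 0.14 0.1 0 0.009 1;0 0 0.14 0 0 0.009 1;0 0 0.14 0 0 0.009 1;0 0 0.14 0 0 0.009 1;0 0 0.14 0 0 0.009 1;0 0 0.13 0 0 0.009 1;0 0 0 0 0 0 1;0 0 0 0 0 0 1'
python3 -c "
from h import *
feel()"
```

```text
t: 5.35
position: [0.4823, 0.0033, 0.0775]
tcp_rot: [0.987, 0.158, 0.002, 0.001]
force: [2.8, -4.2, 4.3]
opening: 0.105
gripper_force: 43.2
t 5.45 Mz [0.003 0.064 0.052] tau6 [0.079 0.056 0.051] yaw 0.3171 F [ 2.7 -6.   4.7] pos [0.4823 0.0033 0.0775] q6 1.12
```

```bash
python3 -m crank '0 0 0.035 0 0.04 0.002 1;0 0 0.035 0 0 0.002 1;0 0 0.035 0 0 0.002 1;0 0 0.035 0 0 0.002 1;0 0 0 0 0 0 1;0 0 0 0 0 0 1;0 0 0 0 0 0 1;0 0 0 0 0 0 1'
python3 -c "
from h import *
feel()"
```

```text
t: 6.45
position: [0.4824, 0.0031, 0.0775]
tcp_rot: [0.996, 0.088, 0.002, 0.0]
force: [3.8, -2.9, 5.5]
opening: 0.105
gripper_force: 43.2
t 6.55 Mz [-0.005  0.113  0.077] tau6 [0.058 0.058 0.058] yaw 0.1771 F [ 2.3 -2.2  5. ] pos [0.4824 0.0031 0.0775] q6 1.26
```

```bash
python3 -m crank '0 0 0.035 0 0 0.002 1;0 0 0.035 0 0 0.002 1;0 0 0.035 0 0 0.002 1;0 0 0.035 0 0 0.002 1;0 0 0 0 0 0 1;0 0 0 0 0 0 1;0 0 0 0 0 0 1;0 0 0 0 0 0 1'
python3 -c "
from h import *
feel()"
```

```text
t: 7.55
position: [0.4824, 0.0031, 0.0774]
tcp_rot: [1.0, 0.019, 0.002, 0.0]
force: [3.1, -2.8, 5.9]
opening: 0.109
gripper_force: 43.4
t 7.65 Mz [0.153 0.135 0.196] tau6 [0.165 0.165 0.165] yaw 0.0374 F [ 3.1 -3.1  5.8] pos [0.4824 0.003  0.0774] q6 1.4
```

```bash
cat >> h.py <<'E'
def plan(k,z,n):
    "n equal rows: turn about tool z plus the shift in the turning axes"
    from bench import bot
    o=bot.get_obs();r=R.from_quat(o["tcp_rot"]).as_matrix();x,y,w=N[k]
    a=np.arctan2(r[1,0],r[0,0]);dw=np.radians(w)-a;dw=(dw+.5)%(2*np.pi)-.5
    d=(np.array([x,y,z])-o["position"])*100/n
    for i in range(n):
        b=a+dw*i/n;print("turn",(-dw/n).round(3),"shift",np.round([d[0]*np.cos(b)+d[1]*np.sin(b),d[0]*np.sin(b)-d[1]*np.cos(b),-d[2]],2))
    print("t",o["t"],"pos",o["position"].round(4),"F",o["force"].round(1),"open",o["opening"],"q6",o["qpos"][5].round(2))
E
python3 -m crank '0 0 -0.04 0 0 0 1;0 0 -0.04 0 0 0 1;0 0 0 0 0 0 -0.3;0 0 0 0 0 0 -0.3;0 0 0 0 0 0 -0.3;0 0 0 0 0 -2 -0.3;0 0 -0.1 0 0 -2.5 -0.3;0 0 -0.18 0 0 -1.5 -0.3'
python3 -c "
from h import *
plan('fr',.137,13)"
```

```text
t: 8.65
position: [0.4811, 0.0036, 0.1375]
tcp_rot: [0.98, 0.199, 0.0, 0.0]
force: [0.2, -0.6, -1.1]
opening: 0.65
gripper_force: 0.0
turn -0.172 shift [0.1  1.41 0.  ]
turn -0.172 shift [-0.14  1.41  0.  ]
turn -0.172 shift [-0.38  1.36  0.  ]
turn -0.172 shift [-0.61  1.28  0.  ]
turn -0.172 shift [-0.82  1.16  0.  ]
turn -0.172 shift [-1.01  1.    0.  ]
turn -0.172 shift [-1.16  0.81  0.  ]
turn -0.172 shift [-1.28  0.6   0.  ]
turn -0.172 shift [-1.37  0.37  0.  ]
turn -0.172 shift [-1.41  0.13  0.  ]
turn -0.172 shift [-1.41 -0.11  0.  ]
turn -0.172 shift [-1.37 -0.35  0.  ]
turn -0.172 shift [-1.29 -0.58  0.  ]
t 8.65 pos [0.4811 0.0036 0.1375] F [ 0.2 -0.6 -1.1] open 0.6500834921819525 q6 1.04
```

```bash
sed -i 's/fl=(.6045,/fl=(.6057,/;s/fr=(.5652,/fr=(.5664,/;s/nr=(.4414,/nr=(.4426,/' h.py
python3 -m crank '0 0 -0.172 0.1 1.41 0 -0.3;0 0 -0.172 -0.14 1.41 0 -0.3;0 0 -0.172 -0.38 1.36 0 -0.3;0 0 -0.172 -0.61 1.28 0 -0.3;0 0 -0.172 -0.82 1.16 0 -0.3;0 0 -0.172 -1.01 1 0 -0.3;0 0 -0.172 -1.16 0.81 0 -0.3;0 0 -0.172 -1.28 0.6 0 -0.3'
python3 -c "
from h import *
plan('fr',.137,5)"
```

```text
t: 9.65
position: [0.5322, -0.0978, 0.1364]
tcp_rot: [0.63, 0.777, -0.0, -0.0]
force: [0.1, -0.5, -0.5]
opening: 0.652
gripper_force: 0.0
turn -0.173 shift [-1.36  0.41 -0.01]
turn -0.173 shift [-1.41  0.17 -0.01]
turn -0.173 shift [-1.42 -0.07 -0.01]
turn -0.173 shift [-1.39 -0.32 -0.01]
turn -0.173 shift [-1.31 -0.55 -0.01]
t 9.65 pos [ 0.5322 -0.0978  0.1364] F [ 0.1 -0.5 -0.5] open 0.6515895330944698 q6 -0.51
```

```bash
python3 -m crank '0 0 -0.173 -1.36 0.4 0 -0.3;0 0 -0.173 -1.41 0.16 0 -0.3;0 0 -0.173 -1.42 -0.07 0 -0.3;0 0 -0.172 -1.39 -0.32 0 -0.3;0 0 -0.172 -1.31 -0.55 0 -0.3;0 0 0 0 0 1 -0.3;0 0 0 0 0 0 -0.3;0 0 0 0 0 0 -0.3'
python3 - <<'E'
from h import *
import cv2
from bench import bot
go('fr',.078)
c=bot.camera("wrist");np.savez("pics/w2.npz",**c)
cv2.imwrite("pics/w2.png",c["img"][:,:,::-1])
E
```

```text
t: 10.65
position: [0.5656, -0.1596, 0.1264]
tcp_rot: [0.251, 0.968, 0.0, -0.0]
force: [-0.1, 0.6, -0.4]
opening: 0.647
gripper_force: 0.0
t 10.65 turn [ 0.    -0.001 -0.008] shift before turn [-0.1  -0.01  4.84] shift after [-0.1  -0.01  4.84] q6 -1.45 F [-0.1  0.6 -0.4] M [-0.044  0.015 -0.045]
```

View pics/w2.png

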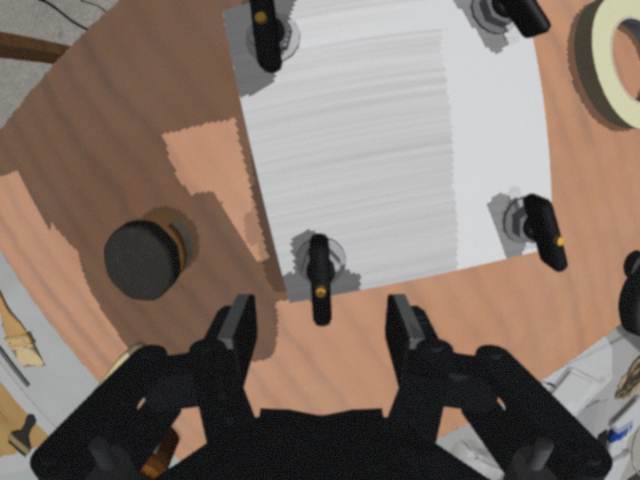

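The far-right bar is centred between the jaws at (320,285), and the tub at (145,260) is well clear. I'll descend, grip and turn.

```bash
python3 -m crank '0 0 -0.008 -0.1 0 2 -0.3;0 0 0 0 0 2 -0.3;0 0 0 0 0 0.8 -0.3;0 0 0 0 0 0 0.2;0 0 0 0 0 0 1;0 0 0 0 0 0 1;0 0 0 0 0 0 1;0 0 0 0 0 0 1' 40
python3 -c "
from h import *
feel()"
```

```text
t: 11.7
position: [0.5671, -0.1607, 0.0793]
tcp_rot: [0.246, 0.969, -0.0, 0.001]
force: [-0.1, 0.4, 6.5]
opening: 0.106
gripper_force: 44.0
t 11.8 Mz [ 0.019 -0.004  0.044] tau6 [0.028 0.027 0.027] yaw 2.6438 F [-0.9  1.   7.1] pos [ 0.5671 -0.1607  0.0793] q6 -1.46
```

```bash
python3 -m crank '0 0 0.18 0 0 0.012 1;0 0 0.18 0 0 0.012 1;0 0 0.18 0 0 0.012 1;0 0 0.18 0 0 0.012 1;0 0 0.18 0 0 0.012 1;0 0 0.18 0 0 0.012 1;0 0 0.18 0 0 0.012 1;0 0 0.18 0 0 0.012 1'
python3 -c "
from h import *
feel()"
```

```text
t: 12.8
position: [0.5662, -0.161, 0.0783]
tcp_rot: [0.826, 0.564, -0.0, -0.0]
force: [-6.0, -2.2, 8.9]
opening: 0.103
gripper_force: 44.6
t 12.9 Mz [0.106 0.068 0.011] tau6 [-2.302 -1.221  1.929] yaw 1.1989 F [-4.1 -1.9  8.7] pos [ 0.5663 -0.161   0.0783] q6 -0.02
```

```bash
python3 -m crank '0 0 0.14 -0.04 -0.05 0.009 1;0 0 0.14 0 0 0.009 1;0 0 0.14 0 0 0.009 1;0 0 0.14 0 0 0.009 1;0 0 0.14 0 0 0.009 1;0 0 0.13 0 0 0.009 1;0 0 0 0 0 0 1;0 0 0 0 0 0 1'
python3 -c "
from h import *
feel()"
```

```text
t: 13.9
position: [0.5658, -0.1606, 0.0778]
tcp_rot: [0.983, 0.186, -0.0, -0.0]
force: [-4.7, 2.2, 10.0]
opening: 0.105
gripper_force: 44.6
t 14.0 Mz [-0.017  0.08   0.056] tau6 [0.07  0.047 0.042] yaw 0.3739 F [-3.9  1.1  8.8] pos [ 0.5658 -0.1606  0.0778] q6 0.81
```

```bash
python3 -m crank '0 0 0.035 0 0 0 1;0 0 0.035 0 0 0 1;0 0 0.035 0 0 0 1;0 0 0.035 0 0 0 1;0 0 0 0 0 0 1;0 0 0 0 0 0 1;0 0 0 0 0 0 1;0 0 0 0 0 0 1'
python3 -c "
from h import *
feel()"
```

```text
t: 15.0
position: [0.5657, -0.1606, 0.0778]
tcp_rot: [0.993, 0.117, -0.0, -0.0]
force: [-3.5, 2.0, 8.2]
opening: 0.108
gripper_force: 44.6
t 15.1 Mz [0.147 0.141 0.122] tau6 [0.136 0.136 0.136] yaw 0.2342 F [-3.9  2.2  8.3] pos [ 0.5657 -0.1605  0.0778] q6 0.95
```

```bash
python3 -m crank '0 0 0.02 0 0 0 1;0 0 0.02 0 0 0 1;0 0 0 0 0 0 1;0 0 0 0 0 0 1;0 0 0 0 0 0 1;0 0 0 0 0 0 1;0 0 0 0 0 0 1;0 0 0 0 0 0 1'
python3 -c "
from h import *
feel()"
```

```text
t: 16.1
position: [0.5657, -0.1605, 0.0778]
tcp_rot: [0.995, 0.097, -0.0, -0.0]
force: [-4.1, 2.1, 9.5]
opening: 0.107
gripper_force: 44.6
t 16.2 Mz [0.235 0.142 0.236] tau6 [0.188 0.188 0.188] yaw 0.1942 F [-3.9  2.4  9.8] pos [ 0.5657 -0.1606  0.0778] q6 0.99
```

Far right is solid: the torque rises at about 1.3 N m/rad. I'll release and move to far left.

```bash
sed -i 's/fl=(.6057,/fl=(.6052,/;s/nr=(.4426,/nr=(.4421,/' h.py
python3 -m crank '0 0 -0.05 0 0 0 1;0 0 -0.05 0 0 0 1;0 0 0 0 0 0 -0.3;0 0 0 0 0 0 -0.3;0 0 0 0 0 0 -0.3;0 0 0 0 0 -2 -0.3;0 0 -0.1 0 0 -2.5 -0.3;0 0 -0.18 0 0 -1.5 -0.3'
python3 -c "
from h import *
plan('fl',.137,15)"
```

```text
t: 17.2
position: [0.5664, -0.1609, 0.1381]
tcp_rot: [0.959, 0.285, 0.0, 0.0]
force: [0.4, -0.2, 0.6]
opening: 0.65
gripper_force: 0.0
turn -0.172 shift [ 0.67 -0.55  0.01]
turn -0.172 shift [ 0.75 -0.43  0.01]
turn -0.172 shift [ 0.82 -0.29  0.01]
turn -0.172 shift [ 0.86 -0.15  0.01]
turn -0.172 shift [ 0.87 -0.    0.01]
turn -0.172 shift [0.86 0.15 0.01]
turn -0.172 shift [0.82 0.29 0.01]
turn -0.172 shift [0.76 0.43 0.01]
turn -0.172 shift [0.67 0.55 0.01]
turn -0.172 shift [0.57 0.66 0.01]
turn -0.172 shift [0.45 0.74 0.01]
turn -0.172 shift [0.31 0.81 0.01]
turn -0.172 shift [0.17 0.85 0.01]
turn -0.172 shift [0.02 0.87 0.01]
turn -0.172 shift [-0.13  0.86  0.01]
t 17.2 pos [ 0.5664 -0.1609  0.1381] F [ 0.4 -0.2  0.6] open 0.6499143184058052 q6 0.6
```

```bash
python3 -m crank '0 0 -0.172 0.67 -0.55 0 -0.3;0 0 -0.172 0.75 -0.43 0 -0.3;0 0 -0.172 0.82 -0.29 0 -0.3;0 0 -0.172 0.86 -0.15 0 -0.3;0 0 -0.172 0.87 0 0 -0.3;0 0 -0.172 0.86 0.15 0 -0.3;0 0 -0.172 0.82 0.29 0 -0.3;0 0 -0.172 0.76 0.43 0 -0.3'
python3 -c "
from h import *
plan('fl',.137,7)"
```

```text
t: 18.2
position: [0.5873, -0.0942, 0.137]
tcp_rot: [0.559, 0.829, 0.0, -0.0]
force: [0.2, -0.2, -0.8]
opening: 0.645
gripper_force: 0.0
turn -0.171 shift [ 0.67  0.55 -0.  ]
turn -0.171 shift [ 0.57  0.65 -0.  ]
turn -0.171 shift [ 0.45  0.74 -0.  ]
turn -0.171 shift [ 0.31  0.8  -0.  ]
turn -0.171 shift [ 0.17  0.85 -0.  ]
turn -0.171 shift [ 0.02  0.86 -0.  ]
turn -0.171 shift [-0.12  0.85 -0.  ]
t 18.2 pos [ 0.5873 -0.0942  0.137 ] F [ 0.2 -0.2 -0.8] open 0.6450365111294228 q6 -0.65
```

```bash
python3 -m crank '0 0 -0.171 0.67 0.55 0 -0.3;0 0 -0.171 0.57 0.65 0 -0.3;0 0 -0.171 0.45 0.74 0 -0.3;0 0 -0.171 0.31 0.8 0 -0.3;0 0 -0.171 0.17 0.85 0 -0.3;0 0 -0.171 0.02 0.86 0 -0.3;0 0 -0.171 -0.12 0.85 0 -0.3;0 0 0 0 0 0.7 -0.3'
python3 - <<'E'
from h import *
import cv2
from bench import bot
bot.camera("wrist")
go('fl',.0785)
c=bot.camera("wrist")
cv2.imwrite("pics/w3.png",c["img"][:,:,::-1])
E
```

```text
t: 19.2
position: [0.6058, -0.0366, 0.1301]
tcp_rot: [-0.002, 1.0, -0.0, 0.0]
force: [-0.7, -0.1, 0.2]
opening: 0.651
gripper_force: 0.0
t 19.25 turn [ 0.    -0.001 -0.012] shift before turn [-0.01  0.03  5.04] shift after [-0.    0.03  5.04] q6 -1.74 F [-0.2  0.4 -1.4] M [-0.021  0.06  -0.035]
```

View pics/w3.png

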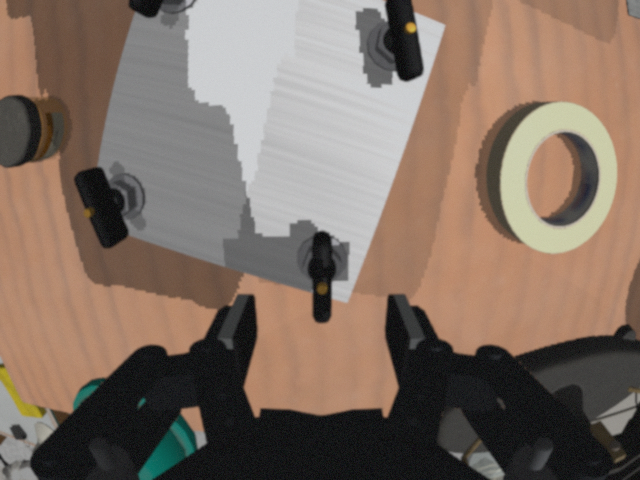

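The far-left bar is centred at (321,280) and aligned with the jaws, with nothing in the way. The tape is at (558,178), well clear.

```bash
python3 -m crank '0 0 -0.012 0 0.03 2 -0.3;0 0 0 0 0 2 -0.3;0 0 0 0 0 1 -0.3;0 0 0 0 0 0 0.2;0 0 0 0 0 0 1;0 0 0 0 0 0 1;0 0 0 0 0 0 1;0 0 0 0 0 0 1' 40
python3 -c "
from h import *
feel()"
```

```text
t: 20.3
position: [0.6059, -0.0365, 0.0808]
tcp_rot: [-0.009, 1.0, 0.0, 0.001]
force: [-1.4, 3.1, 5.5]
opening: 0.105
gripper_force: 43.7
t 20.4 Mz [ 0.009 -0.03  -0.03 ] tau6 [-0.018 -0.019 -0.02 ] yaw 3.1587 F [-1.2  3.   6.7] pos [ 0.6059 -0.0365  0.0809] q6 -1.76
```

```bash
python3 -m crank '0 0 0.18 0 0 0.012 1;0 0 0.18 0 0 0.012 1;0 0 0.18 0 0 0.012 1;0 0 0.18 0 0 0.012 1;0 0 0.18 0 0 0.012 1;0 0 0.18 0 0 0.012 1;0 0 0.18 0 0 0.012 1;0 0 0.18 0 0 0.012 1'
python3 -c "
from h import *
feel()"
```

```text
t: 21.4
position: [0.6057, -0.0366, 0.0799]
tcp_rot: [0.655, 0.756, 0.0, 0.0]
force: [-3.0, 0.5, 6.8]
opening: 0.104
gripper_force: 43.9
t 21.5 Mz [0.145 0.035 0.063] tau6 [-2.31  -1.226  1.926] yaw 1.7139 F [-1.3  1.3  7.3] pos [ 0.6056 -0.0366  0.0799] q6 -0.31
```

```bash
python3 -m crank '0 0 0.14 0 0 0.009 1;0 0 0.14 0 0 0.009 1;0 0 0.14 0 0 0.009 1;0 0 0.14 0 0 0.009 1;0 0 0.14 0 0 0.009 1;0 0 0.13 0 0 0.009 1;0 0 0 0 0 0 1;0 0 0 0 0 0 1'
python3 -c "
from h import *
feel()"
```

```text
t: 22.5
position: [0.6056, -0.0365, 0.0794]
tcp_rot: [0.903, 0.43, 0.0, 0.0]
force: [-2.2, 1.6, 8.4]
opening: 0.111
gripper_force: 44.0
t 22.6 Mz [ 0.002  0.029 -0.001] tau6 [0.068 0.045 0.04 ] yaw 0.8889 F [-2.2  1.2  7.1] pos [ 0.6056 -0.0365  0.0794] q6 0.51
```

```bash
python3 -m crank '0 0 0.035 0 0 0 1;0 0 0.035 0 0 0 1;0 0 0.035 0 0 0 1;0 0 0.035 0 0 0 1;0 0 0 0 0 0 1;0 0 0 0 0 0 1;0 0 0 0 0 0 1;0 0 0 0 0 0 1'
python3 -c "
from h import *
feel()"
```

```text
t: 23.6
position: [0.6055, -0.0365, 0.0793]
tcp_rot: [0.931, 0.366, 0.0, 0.0]
force: [-1.8, 2.2, 7.9]
opening: 0.108
gripper_force: 43.9
t 23.7 Mz [0.085 0.04  0.049] tau6 [0.053 0.053 0.053] yaw 0.7489 F [-1.9  2.5  5.9] pos [ 0.6055 -0.0366  0.0793] q6 0.65
```

```bash
python3 -m crank '0 0 0.035 0 0 0 1;0 0 0.035 0 0 0 1;0 0 0.035 0 0 0 1;0 0 0.035 0 0 0 1;0 0 0 0 0 0 1;0 0 0 0 0 0 1;0 0 0 0 0 0 1;0 0 0 0 0 0 1'
python3 -c "
from h import *
feel()"
```

```text
t: 24.7
position: [0.6055, -0.0365, 0.0792]
tcp_rot: [0.954, 0.3, 0.0, 0.0]
force: [-2.1, 2.2, 6.9]
opening: 0.111
gripper_force: 43.8
t 24.8 Mz [0.068 0.027 0.058] tau6 [0.053 0.053 0.053] yaw 0.6089 F [-1.4  1.6  6.3] pos [ 0.6055 -0.0365  0.0792] q6 0.79
```

```bash
python3 -m crank '0 0 0.035 0 0 0 1;0 0 0.035 0 0 0 1;0 0 0.035 0 0 0 1;0 0 0.035 0 0 0 1;0 0 0 0 0 0 1;0 0 0 0 0 0 1;0 0 0 0 0 0 1;0 0 0 0 0 0 1'
python3 -c "
from h import *
feel()"
```

```text
t: 25.8
position: [0.6055, -0.0365, 0.0792]
tcp_rot: [0.973, 0.232, 0.0, -0.0]
force: [-1.5, 1.0, 5.5]
opening: 0.111
gripper_force: 43.7
t 25.9 Mz [0.065 0.085 0.093] tau6 [0.053 0.053 0.053] yaw 0.469 F [-2.3  1.3  5.6] pos [ 0.6055 -0.0365  0.0792] q6 0.93
```

```bash
python3 -m crank '0 0 0.035 0 0 0 1;0 0 0.035 0 0 0 1;0 0 0.035 0 0 0 1;0 0 0.035 0 0 0 1;0 0 0 0 0 0 1;0 0 0 0 0 0 1;0 0 0 0 0 0 1;0 0 0 0 0 0 1'
python3 -c "
from h import *
feel()"
```

```text
t: 26.9
position: [0.6055, -0.0365, 0.0791]
tcp_rot: [0.986, 0.164, 0.0, -0.0]
force: [-1.9, 1.7, 6.1]
opening: 0.106
gripper_force: 43.6
t 27.0 Mz [0.072 0.128 0.114] tau6 [0.107 0.107 0.107] yaw 0.3291 F [-2.5  1.7  5.4] pos [ 0.6055 -0.0365  0.0791] q6 1.07
```

Starting to come up solid. I'll add a small nudge to confirm.

```bash
python3 -m crank '0 0 0.03 0 0 0 1;0 0 0.03 0 0 0 1;0 0 0 0 0 0 1;0 0 0 0 0 0 1;0 0 0 0 0 0 1;0 0 0 0 0 0 1;0 0 0 0 0 0 1;0 0 0 0 0 0 1'
python3 -c "
from h import *
feel()"
```

```text
t: 28.0
position: [0.6055, -0.0364, 0.0791]
tcp_rot: [0.991, 0.134, 0.0, -0.0]
force: [-2.2, 3.7, 6.8]
opening: 0.11
gripper_force: 43.6
t 28.1 Mz [0.233 0.198 0.158] tau6 [0.184 0.184 0.184] yaw 0.2692 F [-1.4  1.8  5.3] pos [ 0.6055 -0.0365  0.0791] q6 1.13
```

Far left is solid. I'll release and go to near right.

```bash
python3 -m crank '0 0 -0.05 0 0 0 1;0 0 -0.05 0 0 0 1;0 0 0 0 0 0 -0.3;0 0 0 0 0 0 -0.3;0 0 0 0 0 0 -0.3;0 0 0 0 0 -2 -0.3;0 0 -0.1 0 0 -2.5 -0.3;0 0 -0.18 0 0 -1.5 -0.3'
python3 -c "
from h import *
plan('nr',.137,13)"
```

```text
t: 29.1
position: [0.6058, -0.0367, 0.1397]
tcp_rot: [0.947, 0.321, 0.0, 0.0]
force: [-0.2, -0.5, 0.1]
opening: 0.651
gripper_force: 0.0
turn -0.163 shift [-1.39 -0.25  0.02]
turn -0.163 shift [-1.33 -0.47  0.02]
turn -0.163 shift [-1.24 -0.68  0.02]
turn -0.163 shift [-1.11 -0.87  0.02]
turn -0.163 shift [-0.96 -1.04  0.02]
turn -0.163 shift [-0.78 -1.18  0.02]
turn -0.163 shift [-0.57 -1.29  0.02]
turn -0.163 shift [-0.36 -1.37  0.02]
turn -0.163 shift [-0.13 -1.41  0.02]
turn -0.163 shift [ 0.1  -1.41  0.02]
turn -0.163 shift [ 0.33 -1.38  0.02]
turn -0.163 shift [ 0.55 -1.31  0.02]
turn -0.163 shift [ 0.75 -1.2   0.02]
t 29.1 pos [ 0.6058 -0.0367  0.1397] F [-0.2 -0.5  0.1] open 0.6508957731223456 q6 0.75
```

```bash
python3 -m crank '0 0 -0.163 -1.39 -0.25 0.02 -0.3;0 0 -0.163 -1.33 -0.47 0.02 -0.3;0 0 -0.163 -1.24 -0.68 0.02 -0.3;0 0 -0.163 -1.11 -0.87 0.02 -0.3;0 0 -0.163 -0.96 -1.04 0.02 -0.3;0 0 -0.163 -0.78 -1.18 0.02 -0.3;0 0 -0.163 -0.57 -1.29 0.02 -0.3;0 0 -0.163 -0.36 -1.37 0.02 -0.3'
python3 -c "
from h import *
plan('nr',.137,5)"
```

```text
t: 30.1
position: [0.5046, -0.0884, 0.137]
tcp_rot: [0.558, 0.83, 0.0, 0.0]
force: [-0.2, 0.7, -0.0]
opening: 0.649
gripper_force: 0.0
turn -0.162 shift [-0.13 -1.4   0.  ]
turn -0.162 shift [ 0.1 -1.4  0. ]
turn -0.162 shift [ 0.32 -1.37  0.  ]
turn -0.162 shift [ 0.54 -1.3   0.  ]
turn -0.162 shift [ 0.74 -1.2   0.  ]
t 30.1 pos [ 0.5046 -0.0884  0.137 ] F [-0.2  0.7 -0. ] open 0.6491153385274475 q6 -0.69
```

```bash
python3 -m crank '0 0 -0.162 -0.13 -1.4 0 -0.3;0 0 -0.162 0.1 -1.4 0 -0.3;0 0 -0.162 0.32 -1.37 0 -0.3;0 0 -0.162 0.54 -1.3 0 -0.3;0 0 -0.162 0.74 -1.2 0 -0.3;0 0 0 0 0 0.7 -0.3;0 0 0 0 0 0 -0.3;0 0 0 0 0 0 -0.3'
python3 - <<'E'
from h import *
import cv2
from bench import bot
go('nr',.0785)
c=bot.camera("wrist")
cv2.imwrite("pics/w4.png",c["img"][:,:,::-1])
E
```

```text
t: 31.1
position: [0.4428, -0.1202, 0.1299]
tcp_rot: [0.189, 0.982, 0.0, -0.0]
force: [-0.1, 0.3, 0.4]
opening: 0.647
gripper_force: 0.0
t 31.1 turn [ 0.    -0.    -0.005] shift before turn [ 0.04 -0.08  5.14] shift after [ 0.04 -0.08  5.14] q6 -1.6 F [-0.1  0.3  0.4] M [ 0.011  0.011 -0.017]
```

View pics/w4.png

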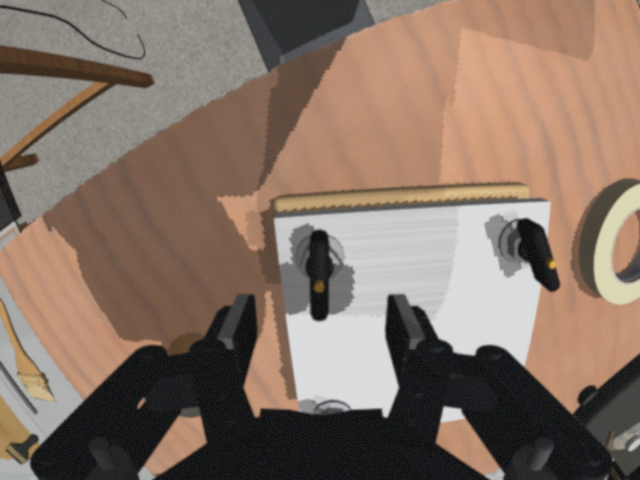

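The near-right bar is at (318,277), aligned and just left of centre, which agrees with the computed 0.8 mm shift.

```bash
python3 -m crank '0 0 -0.005 0.04 -0.08 2 -0.3;0 0 0 0 0 2 -0.3;0 0 0 0 0 1 -0.3;0 0 0 0 0 0 0.2;0 0 0 0 0 0 1;0 0 0 0 0 0 1;0 0 0 0 0 0 1;0 0 0 0 0 0 1' 40
python3 -c "
from h import *
feel()"
```

```text
t: 32.15
position: [0.442, -0.121, 0.0805]
tcp_rot: [0.186, 0.983, -0.0, 0.001]
force: [-0.1, 2.8, 7.2]
opening: 0.105
gripper_force: 43.9
t 32.25 Mz [-0.031 -0.096 -0.01 ] tau6 [-0.006 -0.007 -0.007] yaw 2.7678 F [-0.5  1.5  7.3] pos [ 0.442  -0.121   0.0806] q6 -1.61
```

```bash
python3 -m crank '0 0 0.18 0 0 0.012 1;0 0 0.18 0 0 0.012 1;0 0 0.18 0 0 0.012 1;0 0 0.18 0 0 0.012 1;0 0 0.18 0 0 0.012 1;0 0 0.18 0 0 0.012 1;0 0 0.18 0 0 0.012 1;0 0 0.18 0 0 0.012 1'
python3 -c "
from h import *
feel()"
```

```text
t: 33.25
position: [0.4424, -0.1208, 0.0797]
tcp_rot: [0.789, 0.614, 0.001, 0.001]
force: [2.4, 5.2, 6.8]
opening: 0.104
gripper_force: 44.0
t 33.35 Mz [0.107 0.016 0.067] tau6 [-2.307 -1.225  1.927] yaw 1.3226 F [2.6 4.9 7.1] pos [ 0.4424 -0.1208  0.0796] q6 -0.16
```

```bash
python3 -m crank '0 0 0.14 0.04 0 0.009 1;0 0 0.14 0 0 0.009 1;0 0 0.14 0 0 0.009 1;0 0 0.14 0 0 0.009 1;0 0 0.14 0 0 0.009 1;0 0 0.13 0 0 0.009 1;0 0 0 0 0 0 1;0 0 0 0 0 0 1'
python3 -c "
from h import *
feel()"
```

```text
t: 34.35
position: [0.4427, -0.1209, 0.0791]
tcp_rot: [0.969, 0.246, 0.001, 0.001]
force: [2.3, 0.7, 6.5]
opening: 0.107
gripper_force: 43.9
t 34.45 Mz [0.076 0.043 0.024] tau6 [0.069 0.046 0.041] yaw 0.4978 F [2.9 0.2 5.5] pos [ 0.4427 -0.1209  0.0791] q6 0.66
```

```bash
python3 -m crank '0 0 0.035 0 0 0 1;0 0 0.035 0 0 0 1;0 0 0.035 0 0 0 1;0 0 0.035 0 0 0 1;0 0 0 0 0 0 1;0 0 0 0 0 0 1;0 0 0 0 0 0 1;0 0 0 0 0 0 1'
python3 -c "
from h import *
feel()"
```

```text
t: 35.45
position: [0.4427, -0.1209, 0.0791]
tcp_rot: [0.984, 0.178, 0.001, 0.001]
force: [3.1, 1.1, 5.8]
opening: 0.107
gripper_force: 43.8
t 35.55 Mz [0.034 0.09  0.05 ] tau6 [0.053 0.053 0.053] yaw 0.3576 F [3.  0.8 6.5] pos [ 0.4427 -0.1209  0.0791] q6 0.8
```

```bash
python3 -m crank '0 0 0.035 0 0 0 1;0 0 0.035 0 0 0 1;0 0 0.035 0 0 0 1;0 0 0.035 0 0 0 1;0 0 0 0 0 0 1;0 0 0 0 0 0 1;0 0 0 0 0 0 1;0 0 0 0 0 0 1'
python3 -c "
from h import *
feel()"
```

```text
t: 36.55
position: [0.4427, -0.121, 0.0791]
tcp_rot: [0.994, 0.109, 0.001, 0.001]
force: [2.8, 0.2, 4.7]
opening: 0.101
gripper_force: 43.8
t 36.65 Mz [0.124 0.166 0.151] tau6 [0.147 0.147 0.147] yaw 0.2179 F [3.  0.8 5.2] pos [ 0.4427 -0.1209  0.0791] q6 0.94
```

```bash
python3 -m crank '0 0 0.015 0 0 0 1;0 0 0.015 0 0 0 1;0 0 0 0 0 0 1;0 0 0 0 0 0 1;0 0 0 0 0 0 1;0 0 0 0 0 0 1;0 0 0 0 0 0 1;0 0 0 0 0 0 1'
python3 -c "
from h import *
feel()"
python3 -m crank '0 0 -0.05 0 0 0 1;0 0 -0.05 0 0 0 1;0 0 0 0 0 0 -0.3;0 0 0 0 0 0 -0.3;0 0 0 0 0 0 -0.3;0 0 0 0 0 -2 -0.3;0 0 0 0 0 -3 -0.3;0 0 0 0 0 -4 -0.3'
python3 - <<'E'
from h import *
import cv2
from bench import bot
feel()
c=bot.camera("scene")
cv2.imwrite("pics/end.png",cv2.resize(c["img"][200:400,220:460,::-1],None,fx=3,fy=3))
E
```

```text
t: 37.65
position: [0.4427, -0.121, 0.0791]
tcp_rot: [0.996, 0.094, 0.001, 0.001]
force: [3.0, -0.5, 5.4]
opening: 0.109
gripper_force: 43.8
t 37.75 Mz [0.224 0.16  0.171] tau6 [0.186 0.186 0.186] yaw 0.1879 F [ 2.9 -0.3  5.3] pos [ 0.4427 -0.121   0.079 ] q6 0.97
t: 38.75
position: [0.4413, -0.1204, 0.1689]
tcp_rot: [0.99, 0.143, -0.001, -0.001]
force: [0.7, -0.3, -0.4]
opening: 0.654
gripper_force: 0.0
t 38.85 Mz [-0.012  0.006  0.022] tau6 [-0.     0.003 -0.009] yaw 0.2875 F [ 0.1  1.1 -0.7] pos [ 0.4429 -0.121   0.1715] q6 0.87
```

View pics/end.png

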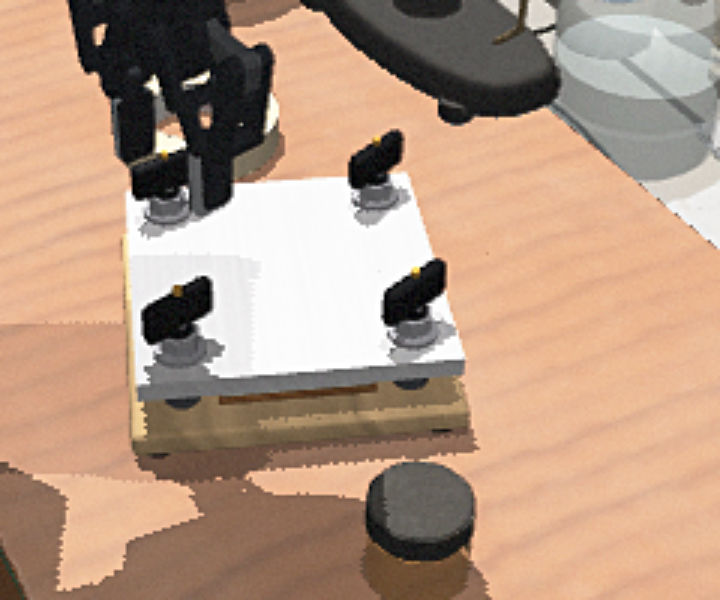

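The end view shows the plate lying flat and all four bars turned, with pins at (165,155), (376,143), (178,290) and (415,270). The tub is in place and the gripper is clear above, so I'm handing in.

```bash
python3 -c "
from bench import bot
print(bot.finish_job())"
```

```text
the job is handed in; nothing more can be done
None
```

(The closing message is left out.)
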